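# Clamp a puppet blank in the crank vise

### The job

Stand the wooden puppet blank with the square-cornered foot upright on the bed of the vise, midway across its width between the two jaws, with the long sides of its foot facing them, and let go of it. Then take hold of the loose sleeve on the vise's crank and, keeping hold of it all the way, wind the jaw clockwise until it presses the blank firmly against the sprung back pad: stop soon after the crank grows stiffer (about 30 N of clamping), because overtightening crushes the soft wood. Let go of the sleeve, leaving the blank clamped, and leave everything else on the bench where it is.

Things in the scene. Friction and masses are not known exactly. Their poses are not given: they have to be found in the camera images.
- figure: the puppet blank to be clamped: plain pale wood, 0.2 to 0.42 kg, 151 mm tall. Origin at the centre of its underside, z up. Foot: block 60 mm along its x, 45 mm along its y, 50 mm high, square corners. Above: a round body, a cylinder 34 mm across from 75 to 115 mm height (grip there, TCP at 105 mm), then a head 36 mm across. It starts upright at any yaw.
- vise: grey rack-and-pinion vise bolted to the bench. Origin at the centre of its footprint on the bench, z up. Its flat bed (120 mm along x, y = -190 to +140 mm, top 35 mm above the bench) runs along its y. On it, from the -y end: a gear housing (90 by 105 mm, y = -185 to -80 mm, top 90 mm above the bench) carrying the crank, the moving jaw, the back jaw.
- bed (a point): point on the bed's top at vise (0, 0, 35) mm. The back jaw, a steel block 90 mm wide (top 90 mm above the bench) with an 8 mm cork pad facing -y, is bolted elsewhere along the bed each time: its pad face is 50 to 75 mm in +y of this point, and must be seen or felt. The pad is sprung: it yields 1 mm towards +y per 6 N, at most 13 mm, then it is solid.
- jaw: the moving steel jaw, 90 mm along x, 25 mm thick, 50 mm high, standing on the bed (top 85 mm above the bench). Origin at the middle of the lower edge of its clamping face, which looks along +y; its axes are the vise's. At crank value 0 the origin is at vise (0, -35, 35) mm. It moves 8 mm towards +y per radian of crank.
- crank (a joint): crank angle in rad, growing clockwise seen from above; more is tighter; 0 = jaw fully open, 11 = end of its range. It starts between 0 and 1.2. A brake holds it where it is left (about 7 N at the sleeve to turn it, some 2 N less felt while paused); each newton of clamping adds about 0.145 N to the push needed at the sleeve, so 30 N of clamping adds about 4.4 N.
- crank_axis (a point): point on the vertical crank axis, 100 mm above the bench at the underside of the crank arm; it lies at vise (0, -125, 100) mm. The arm is flat steel, 8 mm thick, its top at 108 mm.
- sleeve: the crank's handle: a wooden sleeve standing upright, 27 mm in diameter (24 mm at the ends), 60 mm tall, spinning freely on its pin, 55 mm from the crank axis. Origin at the centre of its lower end, 111 mm above the bench; its top is 171 mm above the bench and a steel pin head 18 mm across stands 6 mm over it. At crank 0 it is on the vise's -x side of the axis.
- sleeve_mid (a point): middle of the sleeve, 141 mm above the bench, on its axis: a good height to hold it, fingers from above.
- puppet_a: bystander: a similar pale puppet blank, but with a round foot 60 mm across
- puppet_b: bystander: a larger darker puppet blank, 174 mm tall, with a round foot 64 mm across
- bowl: bystander: white bowl, 110 mm across, 50 mm high
- jar: bystander: glass jar, 60 mm across, 80 mm high
- offcut: bystander: wooden offcut 70 x 50 x 30 mm
- chisel: bystander: chisel lying down, 190 mm long, 18 mm high
Mind the look-alikes: they are no part of the job. What is shaped like the figure but pink is not meant.

How it is judged:
On the way, in this order (a step that is already met when the one before it is completed fails the run):
1. the blank stands between the jaws on the bed, long sides towards them, let go, not yet clamped (x of figure in the frame of vise between -0.02 and 0.02 m and z of figure in the frame of vise between 0.031 and 0.04 m and angle between figure's own z axis and vertical below 0.09 rad and angle between the y axis of figure and the y axis of vise, either way round below 0.15 rad and y of figure in the frame of jaw between 0.02 and 0.095 m and contact force between the fingers and figure below 0.2 N and contact force between jaw and figure below 5 N), for 0.2 s.
2. the jaw presses the blank with more than 12 N while the sleeve is held (contact force between jaw and figure above 12 N and contact force between the fingers and sleeve above 15 N), for 0.2 s.
At the end, for the whole second after the job is handed in: the blank stands on the bed (within 20 mm of the bed's middle line, upright within 0.09 rad, its long sides within 0.15 rad of the jaws), at rest, clamped by the jaw with 12 to 45 N; nothing is held (x of figure in the frame of vise between -0.02 and 0.02 m and z of figure in the frame of vise between 0.031 and 0.04 m and angle between figure's own z axis and vertical below 0.09 rad and angle between the y axis of figure and the y axis of vise, either way round below 0.15 rad and contact force between jaw and figure between 12 and 45 N and linear speed of figure below 0.01 m/s); the robot touches nothing.
It fails at once if the blank is crushed: the jaw presses it with more than 55 N (contact force between jaw and figure above 55 N).
It fails at once if the crank is wound on (past 1.6 rad) without its sleeve being held in the fingers (value of joint crank above 1.6 rad and (velocity of joint crank above 0.4 rad/s or velocity of joint crank below -0.4 rad/s) and contact force between the fingers and sleeve below 15 N).
It fails at once if a bystander is shifted by more than 20 mm (distance of any of puppet_a, puppet_b, bowl, jar, offcut, chisel from where it was at the start of the episode above 0.02 m).
It also fails if it takes over 72 s, if anything falls off the work surface, if the arm or the gripper's body presses on something with over 40 N, if the wrist force passes 120 N, or if a joint passes its speed limit or range.

### The arm

A 6-joint arm with a two-finger parallel gripper is mounted at the origin on the work surface. World frame = base frame: x ahead of the robot, y to its left, z up, the work surface at z = 0. Lengths are in m, angles in rad, forces in N, time in s.
With the tool pointing down it reaches from about 0.275 to 1 m from the base axis. Payload 8.4 kg.
Tool frame: the origin (TCP) lies between the finger pads, 19 mm behind the fingertips; this is the grasp point; z points along the fingers, y is the line along which they close (so a half turn about z gives the same grasp; the last joint's range is limited). The gripper opens to 85 mm and grips with 20 to 120 N. Pads are 22 mm wide; open, the fingers measure 114 mm over their backs; the gripper's body (76 mm by 85 mm) begins 54 mm behind the grasp point. The pads swing forward as they close: fully open they stand 13 mm farther back than shut.
Start: joints at [-1.174, 0.353, 1.633, -0, 1.155, -0.002], TCP at [0.243, -0.576, 0.25] pointing down, gripper open.
Joint ranges: [-2.63, 2.63], [-0.92, 2.1], [0.06, 2.66], [-1.3, 4.44], [0, 2.69], [-3.02, 3.02]. Speed limits (rad/s): [2.22, 2.22, 2.79, 3.14, 3.14, 3.14].

### API

Orientations are given as a unit quaternion [w, x, y, z].
In Python, from rig import bot gives the robot as it stands. The module is installed in compiled form; this text tells all that it offers.
- The arm moves only by the shell command python3 -m jog 'ROWS' [FORCE]. ROWS is JSON, one flat list of numbers, 7 for each row, row after row: the shift along the tool's x, y, z in m, then the turn, a rotation vector about the tool's x, y, z in degrees, then the closure, from 0 (fully open) to 1 (shut). A call has exactly 10 rows; each row shifts and turns the commanded pose from where the row before left it, along the tool's axes as they then stand; what a row does not reach is not made up. A row lasts 1/8 s, in which the tool goes at most 62.5 mm and 10.7 degrees, less where a joint would pass 70% of its speed; a pose out of reach is approached as far as the arm can. A call with a gripper value outside its range is refused whole. The fingers move at their own pace and stop on an object; FORCE is the grip in N (left out, the last holds). Time passes only in rows, so rows that do not move let the fingers close, or fill a call up. It gives the time, the measured TCP pose, the force, the opening and the grip force at its end, in the units of the state.
- bot.get_state(): the state, without advancing time (a new reading comes with each control period).
- bot.snapshot(name): name is "side" or "top" or "wrist"; returns (picture, depth): 480x640x3 uint8, red, green, blue; 480x640 float32, m along the optical axis (not along the pixel's ray), 0 where there is no reading.
- bot.get_calibration(name): a dict with "vertical_fov" (degrees; the focal length in pixels is half the picture's height over the tangent of half this angle, whatever the lens; pixels are square), "cx", "cy" (the principal point, pixels), "view" (4x4, takes a point from world to camera coordinates). Camera axes: x right, y up, looking along -z (the intrinsics and any distortion apply to the point x, -y, -z); pixel columns grow to the right and rows downward; lengths in m; the calibration is good to about 2 mm. A picture is of the moment at which its call begins: read the wrist's pose just before it. get_calibration takes no time and is no camera call; for the wrist camera it gives the pose at the moment of the call.
- bot.hand_in(): hands the job in; it is judged then, once.
The state is a dict: "time_s": time; "joint_positions": joint angles; "joint_vel": joint speeds; "joint_torque": joint torques, N m; "ee_pos": TCP position; "orientation": TCP orientation; "ft_force": force on the tool from outside, world axes, zero at the start; "moment": the same for the moment, N m; "opening": finger opening in m; "gripper_force": force on a finger pad.
Only numpy, scipy, OpenCV 4.12 (cv2) and the standard library are available. Lean on these libraries where they do the work, as an engineer would, in place of code of your own. Each camera call takes 0.05 s, during which the arm holds its last target. There are 200 camera calls.

## Working session

There is one attempt and no reset: what is moved stays moved. The work goes in short steps, Python scripts to look and compute and a shell command to move; the robot and the scene stay as the last step left them, time stands still between calls to the robot, and variables do not carry over. Pictures are saved under pics/ and viewed, at most 10 in all, crops included, and the job is handed in when it is done.

```bash
mkdir -p pics; cat > h.py <<'E'
import numpy as np, cv2
from rig import bot
from scipy.spatial.transform import Rotation as R
def cal(n):
    c=bot.get_calibration(n); f=240/np.tan(np.radians(c["vertical_fov"])/2)
    return f,c["cx"],c["cy"],np.array(c["view"]),c
def shot(n,name=None):
    c=cal(n); im,d=bot.snapshot(n)
    if name: cv2.imwrite(f"pics/{name}.png",im[:,:,::-1])
    np.savez(f"last_{n}.npz",im=im,d=d,f=c[0],cx=c[1],cy=c[2],V=c[3])
    return im,d,c
def load(n):
    z=np.load(f"last_{n}.npz"); return z["im"],z["d"],(float(z["f"]),float(z["cx"]),float(z["cy"]),z["V"])
def cloud(d,c):
    f,cx,cy,V=c[:4]; v,u=np.mgrid[0:480,0:640]
    p=np.stack([(u-cx)/f*d,-(v-cy)/f*d,-d],-1); T=np.linalg.inv(V)
    P=p@T[:3,:3].T+T[:3,3]; P[d<=0]=np.nan; return P
def ray(u,v,c,z):
    f,cx,cy,V=c[:4]; T=np.linalg.inv(V); r=T[:3,:3]@np.array([(u-cx)/f,-(v-cy)/f,-1]); o=T[:3,3]
    return o+r*(z-o[2])/r[2]
E
python3 - <<'E'
from h import *
for n in("top","side"):
    im,d,c=shot(n,n+"0"); print(n,c[4],np.linalg.inv(c[3])[:3,3]); print((d>0).mean())
print(bot.get_state())
E
```

```text
top {'vertical_fov': 45.81177149722985, 'cx': 318.39861874150716, 'cy': 230.84198076680946, 'view': array([[ 0.01261159, -0.99990618,  0.00534649,  0.09951067],
       [ 0.99312308,  0.01314808,  0.1163343 , -0.5840474 ],
       [-0.11639368,  0.00384256,  0.99319572, -1.40739973],
       [ 0.        ,  0.        ,  0.        ,  1.        ]])} [0.41496353 0.11258846 1.4652361 ]
0.9961393229166666
side {'vertical_fov': 42.6904051294954, 'cx': 325.99956760028374, 'cy': 235.07968870698446, 'view': array([[-0.69622259, -0.71765276,  0.01576747,  0.46726299],
       [ 0.49846553, -0.46754131,  0.7300255 , -0.31528692],
       [-0.51653288,  0.51611979,  0.68323799, -1.30351817],
       [ 0.        ,  0.        ,  0.        ,  1.        ]])} [-0.19083127  0.86069445  1.11341307]
0.99595703125
{'time_s': 0.1, 'joint_positions': array([-1.17440236e+00,  3.53601308e-01,  1.63408153e+00, -1.50809771e-05,
        1.15520059e+00, -2.37427398e-03]), 'joint_vel': array([-0.00073316, -0.0020415 , -0.00159639,  0.00123532,  0.00037351,
        0.0017121 ]), 'joint_torque': array([ 8.11826449e-04, -6.06355047e+01, -3.42820501e+01,  6.28446799e-06,
        3.78088400e-03,  6.83422599e-06]), 'ee_pos': array([ 0.24252654, -0.57557245,  0.24931342]), 'orientation': array([-6.31551735e-04,  9.80187940e-01,  1.98068637e-01, -1.33089708e-04]), 'ft_force': array([ 0.0084424 , -1.23685505,  0.27637797]), 'moment': array([-0.0125077 ,  0.02789595, -0.00096927]), 'gripper_force': 0.0, 'opening': 0.0855818590303977}
```

View pics/top0.png

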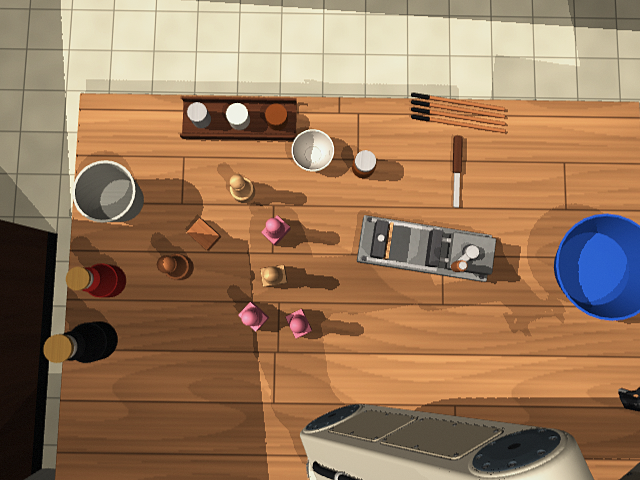

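View pics/side0.png

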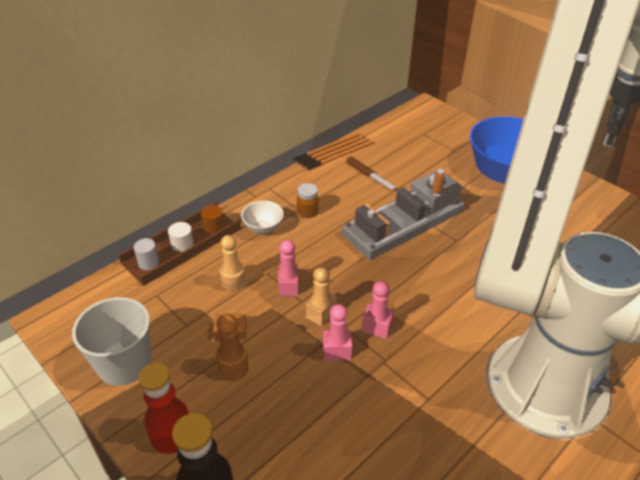

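The top view shows these candidates:
- Pale square-foot blank at (272,276). This is the one I want.
- Pale round-foot puppet_a at (240,187).
- Dark puppet_b at (172,265).
- Pink decoys at (276,229), (253,316) and (299,323).

The vise is at about (427,247). Its crank housing is on the right and the back jaw on the left, so vise +y is roughly world +y.

```bash
python3 - <<'E'
from h import *
im,d,c=load("top"); P=cloud(d,c)
cv2.imwrite("pics/crop0.png",cv2.resize(im[215:335,210:330,::-1],(480,480),interpolation=cv2.INTER_CUBIC))
def box(m): 
    X=P[m][:,:2].astype(np.float32); r=cv2.minAreaRect(X); return np.round(r[0],4),np.round(r[1],4),round(r[2],2),m.sum()
v,u=np.mgrid[0:480,0:640]
reg=(u>345)&(u<510)&(v>200)&(v<295)
z=P[...,2]
print("table z",np.nanmedian(z[300:330,380:440]))
bm=(reg&(z>0.026)&(z<0.042)).astype(np.uint8)
print("bed",box(cv2.morphologyEx(bm,cv2.MORPH_OPEN,np.ones((2,2)))>0))
print("hi", box(reg&(z>0.078)&(z<0.095)))
print("sleeve",[ (np.nanmean(P[m],0),m.sum()) for m in [reg&(z>0.15)]])
reg=(u>250)&(u<300)&(v>250)&(v<305)
print("foot",box(reg&(z>0.044)&(z<0.056)))
m=reg&(z>0.135); print("head",np.nanmean(P[m],0),np.nanmax(z[m]))
print("ray head",ray(272,274,c,0.145))
for n,(a,b) in dict(pa=(240,187),pb=(172,265),p1=(276,229),p2=(253,316),p3=(299,323),jar=(365,160),bowl=(313,150)).items(): print(n,np.round(P[b-4:b+5,a-4:a+5].reshape(-1,3).mean(0),3))
E
```

```text
table z -0.000304977816943941
bed (array([ 0.5436, -0.1689]), array([0.3382, 0.1203]), 81.9, np.int64(3170))
hi (array([ 0.5423, -0.1748]), array([0.2962, 0.091 ]), 81.71, np.int64(2136))
sleeve [(array([ 0.49210306, -0.21763981,  0.16967922]), np.int64(127))]
foot (array([0.4544, 0.2391]), array([0.063, 0.119]), 35.28, np.int64(176))
head [0.46861647 0.21743682 0.14536939] 0.1556738545476246
ray head [0.46751518 0.21378383 0.145     ]
pa [0.676 0.297 0.123]
pb [0.485 0.443 0.156]
p1 [nan nan nan]
p2 [0.37  0.256 0.137]
p3 [0.356 0.149 0.146]
jar [ 0.757 -0.007  0.08 ]
bowl [nan nan nan]
```

View pics/crop0.png

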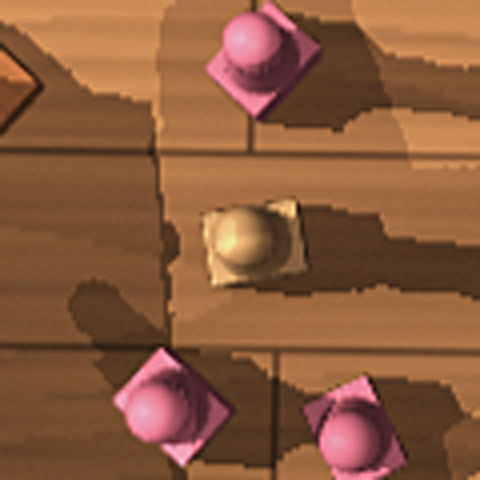

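The crop confirms it: a pale square foot centred near crop (255,242), i.e. top-view pixel (272,276), with its long axis about 8° off world y. The vise origin is about (0.547,-0.144) with yaw about -8°, and the crank is at about 0.8 rad. I'll move above the figure now.

```bash
python3 -m jog '[0.0368,-0.046,-0.012,0,0,0,0, 0.0368,-0.046,-0.012,0,0,0,0, 0.0368,-0.046,-0.012,0,0,0,0, 0.0368,-0.046,-0.012,0,0,0,0, 0.0368,-0.046,-0.012,0,0,0,0, 0.0368,-0.046,-0.01,0,0,0,0, 0.0368,-0.046,0,0,0,0,0, 0.0368,-0.046,0,0,0,0,0, 0.0368,-0.046,0,0,0,0,0, 0.0368,-0.046,0,0,0,0,0]' 40
python3 -m jog '[0.0368,-0.046,0,0,0,0,0, 0.0368,-0.046,0,0,0,0,0, 0.0368,-0.046,0,0,0,0,0, 0.0368,-0.046,0,0,0,0,0, 0,0,0,0,0,7.5,0, 0,0,0,0,0,7.5,0, 0,0,0,0,0,0,0, 0,0,0,0,0,0,0, 0,0,0,0,0,0,0, 0,0,0,0,0,0,0]'
python3 - <<'E'
from h import *
s=bot.get_state(); print(s["ee_pos"],s["joint_positions"],R.from_quat(s["orientation"],scalar_first=True).as_matrix().round(3))
im,d,c=shot("wrist","w1"); P=cloud(d,c); print(c[4]["vertical_fov"],np.linalg.inv(c[3])[:3,3])
z=P[...,2]; near=np.hypot(P[...,0]-.466,P[...,1]-.214)<.06
for a,b in((.044,.056),(.135,.16)):
    m=near&(z>a)&(z<b); r=cv2.minAreaRect(P[m][:,:2].astype(np.float32)); print(r,m.sum(),np.nanmean(P[m],0))
E
```

```text
time_s: 1.35
ee_pos: [0.4032, -0.0073, 0.3201]
orientation: [0.0, 0.98, 0.198, 0.0]
ft_force: [2.3, 0.2, -0.3]
opening: 0.0854
gripper_force: 0.0
time_s: 2.6
ee_pos: [0.4674, 0.2174, 0.3201]
orientation: [-0.0, 0.998, 0.069, 0.0]
ft_force: [0.4, -0.3, -0.2]
opening: 0.0854
gripper_force: 0.0
[0.46744304 0.2174331  0.32007992] [4.32444625e-01 1.16695164e-01 1.78106864e+00 5.08235043e-05
 1.24361713e+00 1.86571477e+00] [[ 0.991  0.137  0.   ]
 [ 0.137 -0.991  0.   ]
 [ 0.    -0.    -1.   ]]
62.54708656306648 [0.53655986 0.22798262 0.44458849]
((0.4680245518684387, 0.21871018409729004), (0.04646358639001846, 0.05997643992304802), 10.201638221740723) 968 [0.47336095 0.21907255 0.05085811]
((0.46821892261505127, 0.21859011054039001), (0.03427012264728546, 0.03462301939725876), 51.56999969482422) 1519 [0.46987608 0.21891093 0.14601316]
```

View pics/w1.png

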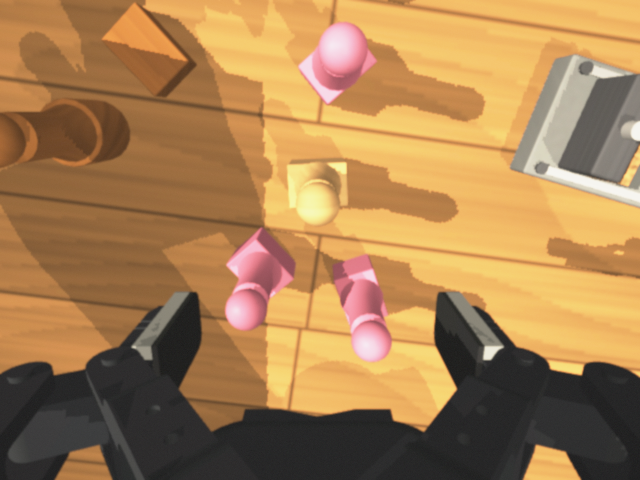

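The wrist view shows the figure at (318,180) with the foot corners clear. Its centre is (0.468,0.219), the height is right, and its long axis is about 2° off the tool's y. The pink decoys at (248,290) and (365,320) are clear of the fingers, so I'll descend and grip.

```bash
python3 -m jog '[0.001,-0.001,0.05,0,0,-2.3,0, 0,0,0.05,0,0,0,0, 0,0,0.05,0,0,0,0, 0,0,0.04,0,0,0,0, 0,0,0.025,0,0,0,0, 0,0,0,0,0,0,0, 0,0,0,0,0,0,1, 0,0,0,0,0,0,1, 0,0,0,0,0,0,1, 0,0,0,0,0,0,1]' 40
python3 -m jog '[0,0,0,0,0,0,1, 0,0,0,0,0,0,1, 0,0,-0.03,0,0,0,1, 0,0,-0.05,0,0,0,1, 0,0,-0.05,0,0,0,1, 0,0,-0.05,0,0,0,1, 0,0,-0.01,0,0,0,1, 0,0,0,0,0,0,1, 0,0,0,0,0,0,1, 0,0,0,0,0,0,1]' 40
```

```text
time_s: 3.9
ee_pos: [0.469, 0.2187, 0.1062]
orientation: [-0.0, 0.996, 0.089, 0.001]
ft_force: [0.1, -2.1, 6.7]
opening: 0.0328
gripper_force: 39.2
time_s: 5.15
ee_pos: [0.4675, 0.2183, 0.2932]
orientation: [0.001, 0.996, 0.088, -0.001]
ft_force: [-0.7, 0.6, -3.9]
opening: 0.032
gripper_force: 41.3
```

Held (opening 32 mm, 41 N). Next I'll carry it over the vise and turn it.

```bash
python3 -m jog '[0.003,0.03,0,0,0,0,1, 0.003,0.044,0,0,0,0,1, 0.003,0.044,0,0,0,0,1, 0.003,0.044,0,0,0,0,1, 0.003,0.044,0,0,0,0,1, 0.003,0.044,0,0,0,0,1, 0.003,0.044,0,0,0,0,1, 0,0.035,0,0,0,0,1, 0,0.022,0,0,0,0,1, 0,0,0,0,0,-6,1]'
python3 -m jog '[0,0,0,0,0,-9,1, 0,0,0,0,0,-9,1, 0,0,0,0,0,-9,1, 0,0,0,0,0,-9,1, 0,0,0,0,0,-9,1, 0,0,0,0,0,-9,1, 0,0,0,0,0,-8,1, 0,0,0,0,0,-3.7,1, 0,0,0,0,0,0,1, 0,0,0,0,0,0,1]'
cat > v.py <<'E'
from h import *
import sys
s=bot.get_state(); M=R.from_quat(s["orientation"],scalar_first=True).as_matrix(); print(s["ee_pos"].round(4),M.round(3).tolist())
im,d,c=shot("wrist",sys.argv[1]); P=cloud(d,c); np.save("P.npy",P)
O=np.array([.547,-.144]);a=np.radians(-8.1);Rv=np.array([[np.cos(a),np.sin(a)],[-np.sin(a),np.cos(a)]])
Q=(P[...,:2]-O)@Rv.T; z=P[...,2]   # vise coords
reg=(abs(Q[...,0])<.08)&(Q[...,1]>-.22)&(Q[...,1]<.17)
for n,lo,hi in(("bed",.03,.04),("backjaw",.085,.095),("jaw",.08,.087)):
    m=reg&(z>lo)&(z<hi)&((Q[...,1]>.03) if n=="backjaw" else (Q[...,1]<.04)&(Q[...,1]>-.075) if n=="jaw" else True)
    if m.sum()>30:
        r=cv2.minAreaRect(Q[m].astype(np.float32)); print(n,m.sum(),r, np.nanpercentile(Q[m],[1,99],axis=0).round(4).tolist(), np.nanmedian(z[m]))
E
python3 v.py w2
```

```text
time_s: 6.4
ee_pos: [0.5507, -0.1244, 0.2941]
orientation: [-0.0, 0.99, 0.141, -0.001]
ft_force: [0.5, -0.2, -4.4]
opening: 0.0329
gripper_force: 41.7
time_s: 7.65
ee_pos: [0.5507, -0.1229, 0.2947]
orientation: [-0.0, 0.756, 0.655, -0.0]
ft_force: [0.3, -0.3, -4.1]
opening: 0.0329
gripper_force: 41.7
[ 0.5507 -0.1229  0.2947] [[0.143, 0.99, -0.001], [0.99, -0.143, 0.0], [0.0, -0.001, -1.0]]
bed 12969 ((-0.0008902214467525482, 0.06820452213287354), (0.12036146223545074, 0.15617132186889648), 0.005180438049137592) [[-0.0598, 0.0067], [0.0581, 0.1449]] 0.03579137366548468
backjaw 4937 ((-0.0009558796882629395, 0.0959891751408577), (0.04189489781856537, 0.09006032347679138), 89.80604553222656) [[-0.0445, 0.0752], [0.0429, 0.1167]] 0.09032012937524048
```

View pics/w2.png

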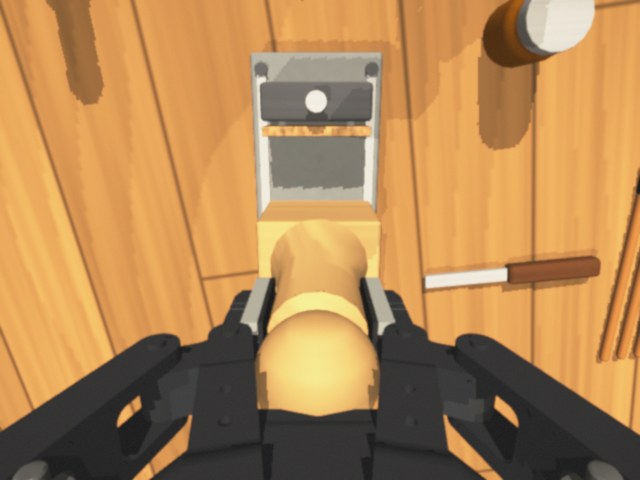

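The wrist view shows the held foot square to the vise, with its edge at row 222. The cork pad is at row 130 and the back jaw at (316,100), with the bed free between. In the estimated vise frame the pad face is at y≈75 mm and the yaw matches. I'll check the held foot's pose and move over the spot.

```bash
python3 - <<'E'
from h import *
P=np.load("P.npy"); O=np.array([.547,-.144]);a=np.radians(-8.1);Rv=np.array([[np.cos(a),np.sin(a)],[-np.sin(a),np.cos(a)]])
Q=(P[...,:2]-O)@Rv.T; z=P[...,2]; m=(z>.225)&(z<.245)&(abs(Q[...,0])<.05)&(Q[...,1]>.0)&(Q[...,1]<.06)
print(cv2.minAreaRect(Q[m].astype(np.float32)),np.nanmedian(z[m]),m.sum())
E
python3 -m jog '[0.013,-0.0016,0.02,0,0,0,1, 0.014,0,0.04,0,0,0,1, 0,0,0.04,0,0,0,1, 0,0,0.025,0,0,0,1, 0,0,0.015,0,0,0,1, 0,0,0.006,0,0,0,1, 0,0,0,0,0,0,1, 0,0,0,0,0,0,1, 0,0,0,0,0,0,1, 0,0,0,0,0,0,1]'
```

```text
((0.0007188804447650909, 0.02636450156569481), (0.06083700433373451, 0.03698141127824783), 1.8322607278823853) 0.2390683502582034 3764
time_s: 8.95
ee_pos: [0.5532, -0.0962, 0.1495]
orientation: [0.0, 0.756, 0.655, 0.0]
ft_force: [0.7, 0.6, -4.3]
opening: 0.0326
gripper_force: 41.7
```

```bash
python3 -m jog '[0,0,0.002,0,0,1,1, 0,0,0.002,0,0,0,1, 0,0,0.001,0,0,0,1, 0,0,0.001,0,0,0,1, 0,0,0.001,0,0,0,1, 0,0,0.0005,0,0,0,1, 0,0,0,0,0,0,1, 0,0,0,0,0,0,1, 0,0,0,0,0,0,1, 0,0,0,0,0,0,1]'
```

```text
time_s: 10.2
ee_pos: [0.553, -0.0962, 0.1415]
orientation: [0.0, 0.761, 0.648, 0.0]
ft_force: [0.1, 0.3, -4.3]
opening: 0.0328
gripper_force: 41.7
```

```bash
python3 -m jog '[0,0,0.0005,0,0,0,1, 0,0,0.0005,0,0,0,1, 0,0,0.0005,0,0,0,1, 0,0,0,0,0,0,1, 0,0,0,0,0,0,1, 0,0,0,0,0,0,1, 0,0,0,0,0,0,1, 0,0,0,0,0,0,1, 0,0,0,0,0,0,1, 0,0,0,0,0,0,1]'
```

```text
time_s: 11.45
ee_pos: [0.5535, -0.0963, 0.141]
orientation: [0.0, 0.761, 0.648, 0.0]
ft_force: [-2.2, -0.1, 8.2]
opening: 0.033
gripper_force: 41.5
```

Contact felt, so I'll release, rise straight up, move back and look.

```bash
python3 -m jog '[0,0,0,0,0,0,0.6, 0,0,0,0,0,0,0.3, 0,0,0,0,0,0,0, 0,0,0,0,0,0,0, 0,0,0,0,0,0,0, 0,0,-0.02,0,0,0,0, 0,0,-0.05,0,0,0,0, 0,0,-0.05,0,0,0,0, 0,0,-0.05,0,0,0,0, 0,0,-0.03,0,0,0,0]'
python3 -m jog '[-0.04,0,-0.02,0,0,-1,0, -0.05,0,-0.03,0,0,0,0, -0.05,0,-0.01,0,0,0,0, -0.04,0,0,0,0,0,0, -0.02,0,0,0,0,0,0, 0,0,0,0,0,0,0, 0,0,0,0,0,0,0, 0,0,0,0,0,0,0, 0,0,0,0,0,0,0, 0,0,0,0,0,0,0]'
cat >> v.py <<'E'
m=reg&(z>.155); 
def sl(lo,hi,k):
    m=reg&(z>lo)&(z<hi)&k
    if m.sum()>20: r=cv2.minAreaRect(Q[m].astype(np.float32)); print(lo,hi,m.sum(),np.round(r[0],4),np.round(r[1],4),round(r[2],1))
F=Q[...,1]>-.02; S=(Q[...,1]<-.03)&(Q[...,1]>-.2)
print("fig foot");sl(.078,.094,F&(Q[...,1]<.0735)&(abs(Q[...,0])<.035)); print("head");sl(.165,.195,F)
print("pinhead/top");sl(.173,.181,S); sl(.165,.173,S); print("arm");sl(.104,.112,S); print("housing");sl(.087,.094,Q[...,1]<-.06)
E
python3 v.py w3
```

```text
time_s: 12.7
ee_pos: [0.5536, -0.0962, 0.3429]
orientation: [0.001, 0.761, 0.648, 0.001]
ft_force: [0.2, -0.4, -0.7]
opening: 0.0853
gripper_force: 0.0
time_s: 13.95
ee_pos: [0.5241, -0.2936, 0.4001]
orientation: [0.0, 0.755, 0.655, 0.0]
ft_force: [-0.5, 0.0, 0.3]
opening: 0.0854
gripper_force: 0.0
[ 0.5241 -0.2936  0.4001] [[0.141, 0.99, 0.0], [0.99, -0.141, 0.0], [0.0, 0.0, -1.0]]
bed 8523 ((-0.0008972249925136566, -0.07078351080417633), (0.2239832878112793, 0.12032222747802734), 89.83859252929688) [[-0.0601, -0.1754], [0.0584, 0.0392]] 0.035907677078049705
jaw 2341 ((-0.0009608492255210876, -0.022686876356601715), (0.10308109223842621, 0.08988191187381744), 89.9371337890625) [[-0.0446, -0.0481], [0.043, 0.0282]] 0.08556959004578357
fig foot
0.078 0.094 338 [-0.0002  0.0266] [0.0043 0.0599] 89.7
head
pinhead/top
0.173 0.181 362 [-0.0446 -0.0837] [0.0202 0.0194] 4.8
0.165 0.173 344 [-0.0428 -0.0836] [0.0253 0.0245] 73.7
arm
0.104 0.112 685 [-0.0134 -0.1107] [0.0313 0.06  ] 57.3
housing
0.087 0.094 6098 [-0.0011 -0.1263] [0.1041 0.0898] 89.9
```

View pics/w3.png

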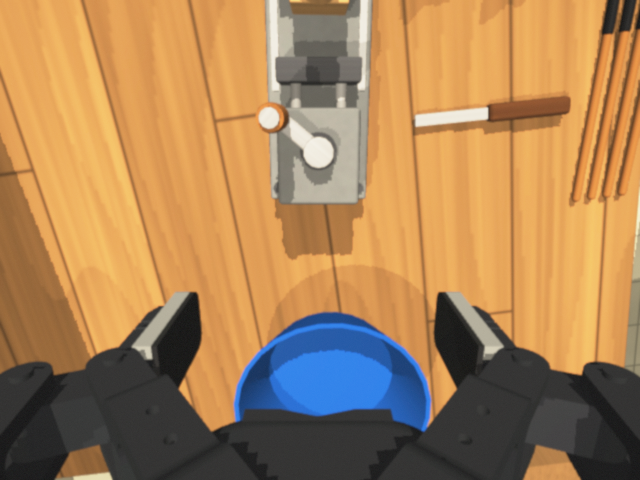

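The wrist view shows the sleeve at (270,118), the hub at (318,152), and the housing, jaw and foot edge at the top. Sleeve to axis measures 55.6 mm against 55, so the crank is at about 0.69 rad. The foot is square and about 5 mm short of the pad. I'll go down onto the sleeve next.

```bash
python3 -m jog '[0.034,-0.021,0.02,0,0,0,0, 0.034,-0.021,0.05,0,0,0,0, 0,0,0.055,0,0,0,0, 0,0,0.055,0,0,0,0, 0,0,0.045,0,0,0,0, 0,0,0.025,0,0,0,0, 0,0,0.009,0,0,0,0, 0,0,0,0,0,0,0, 0,0,0,0,0,0,0.3, 0,0,0,0,0,0,0.5]' 60
python3 -m jog '[0,0,0,0,0,0,0.6, 0,0,0,0,0,0,0.7, 0,0,0,0,0,0,1, 0,0,0,0,0,0,1, 0,0,0,0,0,0,1, 0,0,0,0,0,0,1, 0,0,0,0,0,0,1, 0,0,0,0,0,0,1, 0,0,0,0,0,0,1, 0,0,0,0,0,0,1]' 60
cat > c.py <<'E'
from h import *
import sys
s=bot.get_state(); O=np.array([.547,-.144]);a=np.radians(-8.1);Rv=np.array([[np.cos(a),np.sin(a)],[-np.sin(a),np.cos(a)]])
q=Rv@(s["ee_pos"][:2]-O)-[-.001,-.1188]; th=np.arctan2(q[1],-q[0]); f=Rv@s["ft_force"][:2]
t=np.array([np.sin(th),np.cos(th)]); n=np.array([-np.cos(th),np.sin(th)])
print("q",q.round(4),"r",np.hypot(*q).round(4),"th",th.round(3),"F tan",(f@t).round(2),"rad",(f@n).round(2),"fz",s["ft_force"][2].round(2),"grip",s["gripper_force"],s["opening"],"t",s["time_s"])
if len(sys.argv)>2:
    t0=float(sys.argv[1]); T=t0+np.cumsum([0]+[float(x) for x in sys.argv[2].split(",")])
    X=.055*np.stack([np.sin(T),-np.cos(T)],1); print(np.round(np.diff(np.round(X,4),axis=0),4).tolist(), T[-1])
E
python3 c.py 0.69 .1,.15,.2,.2,.2,.2,.2,.2,.2,.2
```

```text
time_s: 15.25
ee_pos: [0.493, -0.2219, 0.1433]
orientation: [0.001, 0.756, 0.655, 0.0]
ft_force: [0.3, 0.1, -0.3]
opening: 0.0514
gripper_force: 0.0
time_s: 16.5
ee_pos: [0.4926, -0.2217, 0.1428]
orientation: [0.0, 0.756, 0.655, 0.0]
ft_force: [-1.2, 1.1, 5.6]
opening: 0.0256
gripper_force: 58.5
q [-0.0419  0.0342] r 0.054 th 0.685 F tan -0.14 rad 1.68 fz 5.57 grip 58.45704230479896 0.02563877572597347 t 16.5
[[0.0041, 0.0037], [0.0053, 0.0063], [0.0056, 0.0094], [0.0035, 0.0104], [0.0015, 0.0109], [-0.0008, 0.011], [-0.0029, 0.0105], [-0.005, 0.0098], [-0.0068, 0.0087], [-0.0084, 0.007]] 2.54
```

```bash
python3 -m jog '[0.0041,0.0037,0,0,0,0,1, 0.0053,0.0063,0,0,0,0,1, 0.0056,0.0094,0,0,0,0,1, 0.0035,0.0104,0,0,0,0,1, 0.0015,0.0109,0,0,0,0,1, -0.0008,0.011,0,0,0,0,1, -0.0029,0.0105,0,0,0,0,1, -0.005,0.0098,0,0,0,0,1, -0.0068,0.0087,0,0,0,0,1, -0.0084,0.007,0,0,0,0,1]' 60
python3 c.py 2.54 .2,.2,.2,.2,.2,.2,.2,.2,.2,.2
```

```text
time_s: 17.75
ee_pos: [0.5782, -0.237, 0.1427]
orientation: [-0.001, 0.756, 0.655, 0.0]
ft_force: [-5.6, 5.5, 9.3]
opening: 0.0257
gripper_force: 58.9
q [0.045  0.0311] r 0.0547 th 2.537 F tan -7.46 rad -2.57 fz 9.31 grip 58.8833546731621 0.02565556076138176 t 17.75
[[-0.0096, 0.0053], [-0.0105, 0.0033], [-0.0109, 0.0011], [-0.0109, -0.0011], [-0.0105, -0.0032], [-0.0097, -0.0053], [-0.0084, -0.007], [-0.0068, -0.0086], [-0.005, -0.0098], [-0.003, -0.0106]] 4.54
```

Tangential force is about 7.5 N and the radius holds, so I'll keep winding.

```bash
python3 -m jog '[-0.0096,0.0053,0,0,0,0,1, -0.0105,0.0033,0,0,0,0,1, -0.0109,0.0011,0,0,0,0,1, -0.0109,-0.0011,0,0,0,0,1, -0.0105,-0.0032,0,0,0,0,1, -0.0097,-0.0053,0,0,0,0,1, -0.0084,-0.007,0,0,0,0,1, -0.0068,-0.0086,0,0,0,0,1, -0.005,-0.0098,0,0,0,0,1, -0.003,-0.0106,0,0,0,0,1]' 60
python3 c.py 4.54 .2,.2,.2,.2,.2,.2,.2,.2,.1,.05
```

```text
time_s: 19.0
ee_pos: [0.5329, -0.3175, 0.1429]
orientation: [0.002, 0.756, 0.655, 0.001]
ft_force: [7.0, 2.5, -0.0]
opening: 0.0253
gripper_force: 58.8
q [ 0.0115 -0.055 ] r 0.0562 th -1.777 F tan -7.19 rad -2.08 fz -0.01 grip 58.84885389357805 0.025343421478860963 t 19.0
[[-0.0008, -0.0109], [0.0014, -0.0109], [0.0036, -0.0104], [0.0055, -0.0095], [0.0073, -0.0082], [0.0088, -0.0066], [0.0099, -0.0047], [0.0107, -0.0026], [0.0054, -0.0005], [0.0028, -0.0001]] 6.29
```

```bash
python3 -m jog '[-0.0008,-0.0109,0,0,0,0,1, 0.0014,-0.0109,0,0,0,0,1, 0.0036,-0.0104,0,0,0,0,1, 0.0055,-0.0095,0,0,0,0,1, 0.0073,-0.0082,0,0,0,0,1, 0.0088,-0.0066,0,0,0,0,1, 0.0099,-0.0047,0,0,0,0,1, 0.0107,-0.0026,0,0,0,0,1, 0.0054,-0.0005,0,0,0,0,1, 0.0028,-0.0001,0,0,0,0,1]' 60
python3 c.py 6.29 .08,.08,.08,.08,.08,.06,.05,.05,.05,.05
```

```text
time_s: 20.25
ee_pos: [0.475, -0.2552, 0.1428]
orientation: [0.001, 0.755, 0.655, -0.001]
ft_force: [-3.8, -7.1, 4.2]
opening: 0.0257
gripper_force: 59.7
q [-0.0546 -0.0014] r 0.0546 th -0.026 F tan -7.46 rad 3.0 fz 4.22 grip 59.688918152824044 0.02571625566418535 t 20.25
[[0.0044, 0.0002], [0.0043, 0.0006], [0.0043, 0.0009], [0.0043, 0.0012], [0.0041, 0.0016], [0.003, 0.0014], [0.0024, 0.0013], [0.0023, 0.0014], [0.0023, 0.0015], [0.0022, 0.0017]] 6.95
```

```bash
python3 -m jog '[0.0044,0.0002,0,0,0,0,1, 0.0043,0.0006,0,0,0,0,1, 0.0043,0.0009,0,0,0,0,1, 0.0043,0.0012,0,0,0,0,1, 0.0041,0.0016,0,0,0,0,1, 0.003,0.0014,0,0,0,0,1, 0.0024,0.0013,0,0,0,0,1, 0.0023,0.0014,0,0,0,0,1, 0.0023,0.0015,0,0,0,0,1, 0.0022,0.0017,0,0,0,0,1]' 60
python3 c.py 6.95 .05,.05,.05,.05,.05,.04,.04,.03,.03,.03
```

```text
time_s: 21.5
ee_pos: [0.4908, -0.2233, 0.1427]
orientation: [0.0, 0.755, 0.655, -0.001]
ft_force: [-6.5, -5.1, 7.7]
opening: 0.0255
gripper_force: 60.1
q [-0.0434  0.0323] r 0.0541 th 0.64 F tan -8.21 rad 0.99 fz 7.69 grip 60.08951051160693 0.025462701953151527 t 21.5
[[0.0021, 0.0017], [0.0021, 0.0019], [0.0019, 0.0019], [0.0018, 0.0021], [0.0018, 0.0021], [0.0013, 0.0018], [0.0012, 0.0018], [0.0009, 0.0014], [0.0008, 0.0015], [0.0008, 0.0014]] 7.37
```

```bash
python3 -m jog '[0.0021,0.0017,0,0,0,0,1, 0.0021,0.0019,0,0,0,0,1, 0.0019,0.0019,0,0,0,0,1, 0.0018,0.0021,0,0,0,0,1, 0.0018,0.0021,0,0,0,0,1, 0.0013,0.0018,0,0,0,0,1, 0.0012,0.0018,0,0,0,0,1, 0.0009,0.0014,0,0,0,0,1, 0.0008,0.0015,0,0,0,0,1, 0.0008,0.0014,0,0,0,0,1]' 60
python3 c.py 7.37 .03,.03,.03,.03,.03,.03,.03,.03,.03,.03
```

```text
time_s: 22.75
ee_pos: [0.51, -0.211, 0.1427]
orientation: [-0.0, 0.755, 0.655, -0.001]
ft_force: [-7.3, -4.2, 9.4]
opening: 0.0254
gripper_force: 60.2
q [-0.0262  0.0472] r 0.054 th 1.064 F tan -8.36 rad -1.3 fz 9.38 grip 60.24515091441572 0.025369123349540345 t 22.75
[[0.0007, 0.0015], [0.0007, 0.0015], [0.0007, 0.0015], [0.0006, 0.0015], [0.0006, 0.0016], [0.0005, 0.0015], [0.0004, 0.0016], [0.0005, 0.0016], [0.0003, 0.0016], [0.0004, 0.0016]] 7.67
```

```bash
python3 -m jog '[0.0007,0.0015,0,0,0,0,1, 0.0007,0.0015,0,0,0,0,1, 0.0007,0.0015,0,0,0,0,1, 0.0006,0.0015,0,0,0,0,1, 0.0006,0.0016,0,0,0,0,1, 0.0005,0.0015,0,0,0,0,1, 0.0004,0.0016,0,0,0,0,1, 0.0005,0.0016,0,0,0,0,1, 0.0003,0.0016,0,0,0,0,1, 0.0004,0.0016,0,0,0,0,1]' 60
python3 c.py 7.67 .03,.03,.03,.03,.02,.02,.0,.0,.0,.0
```

```text
time_s: 24.0
ee_pos: [0.5254, -0.2076, 0.1426]
orientation: [-0.001, 0.755, 0.655, -0.001]
ft_force: [-10.7, -3.2, 11.2]
opening: 0.0254
gripper_force: 60.5
q [-0.0114  0.0528] r 0.054 th 1.358 F tan -10.89 rad -2.45 fz 11.2 grip 60.48076584935188 0.025405639502674503 t 24.0
[[0.0002, 0.0017], [0.0003, 0.0016], [0.0002, 0.0016], [0.0001, 0.0017], [0.0, 0.0011], [0.0001, 0.0011], [0.0, 0.0], [0.0, 0.0], [0.0, 0.0], [0.0, 0.0]] 7.83
```

Tangential force has risen 3.5 N, which is about 20–24 N of clamping. I'll add about 0.1 rad and pause.

```bash
python3 -m jog '[0.0002,0.0017,0,0,0,0,1, 0.0003,0.0016,0,0,0,0,1, 0.0002,0.0016,0,0,0,0,1, 0,0.0005,0,0,0,0,1, 0,0,0,0,0,0,1, 0,0,0,0,0,0,1, 0,0,0,0,0,0,1, 0,0,0,0,0,0,1, 0,0,0,0,0,0,1, 0,0,0,0,0,0,1]' 60
python3 c.py
```

```text
time_s: 25.25
ee_pos: [0.5306, -0.2075, 0.1426]
orientation: [-0.001, 0.755, 0.655, -0.001]
ft_force: [-10.0, -0.9, 13.2]
opening: 0.0255
gripper_force: 60.6
q [-0.0063  0.0537] r 0.054 th 1.454 F tan -10.0 rad -1.19 fz 13.16 grip 60.575102772563696 0.02551529118539891 t 25.25
```

That is about +4.6 N over the paused baseline, or roughly 30 N. Letting go.

```bash
python3 -m jog '[0,0,0,0,0,0,0.7, 0,0,0,0,0,0,0.5, 0,0,0,0,0,0,0.3, 0,0,0,0,0,0,0.15, 0,0,0,0,0,0,0.1, 0,0,-0.02,0,0,0,0.1, 0,0,-0.05,0,0,0,0.1, 0,0,-0.05,0,0,0,0.1, 0,0,-0.05,0,0,0,0.1, -0.03,0,-0.05,0,0,0,0.1]'
python3 -m jog '[-0.05,0,-0.02,0,0,0,0.1, -0.04,0,0,0,0,0,0.1, 0,0,0,0,0,0,0.1, 0,0,0,0,0,0,0.1, 0,0,0,0,0,0,0.1, 0,0,0,0,0,0,0.1, 0,0,0,0,0,0,0.1, 0,0,0,0,0,0,0.1, 0,0,0,0,0,0,0.1, 0,0,0,0,0,0,0.1]'
python3 v.py w4; python3 -c "
from h import *
shot('side','s4')"
```

```text
time_s: 26.5
ee_pos: [0.5284, -0.2361, 0.3639]
orientation: [-0.0, 0.755, 0.656, 0.0]
ft_force: [0.4, -0.3, 0.2]
opening: 0.0768
gripper_force: 0.0
time_s: 27.75
ee_pos: [0.5155, -0.3262, 0.3822]
orientation: [0.0, 0.756, 0.655, -0.0]
ft_force: [-0.5, 0.6, -0.1]
opening: 0.0768
gripper_force: 0.0
[ 0.5155 -0.3262  0.3822] [[0.142, 0.99, 0.0], [0.99, -0.142, -0.0], [-0.0, 0.0, -1.0]]
bed 6852 ((-0.0008188337087631226, -0.08987446129322052), (0.1866847574710846, 0.12023203819990158), 89.87538146972656) [[-0.0603, -0.1779], [0.0584, 0.0025]] 0.035893060049857234
fig foot
head
pinhead/top
0.173 0.181 469 [-0.0083 -0.0643] [0.0232 0.019 ] 59.9
0.165 0.173 430 [-0.008  -0.0649] [0.0242 0.0247] 88.4
arm
0.104 0.112 798 [-0.0028 -0.1042] [0.0311 0.061 ] 6.5
housing
0.087 0.094 7308 [-0.001  -0.1265] [0.1037 0.0898] 89.9
```

View pics/w4.png

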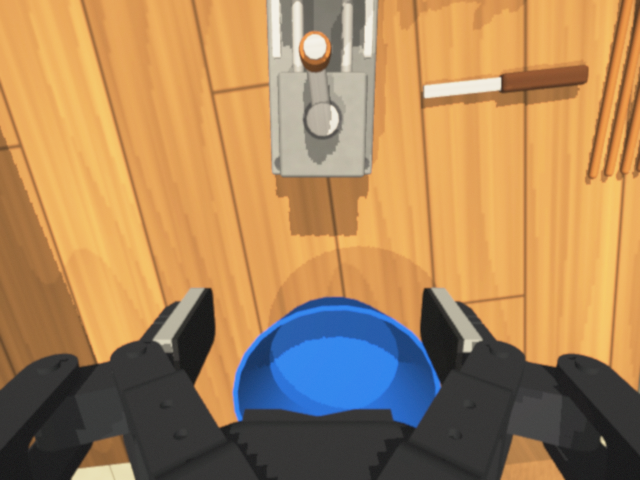

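View pics/s4.png

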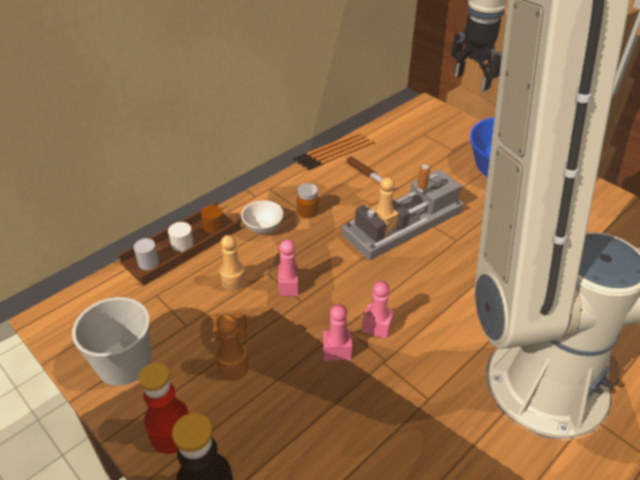

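The side view shows the blank upright between the jaws at (387,205), with the bystanders unmoved. The wrist view shows the sleeve free at (315,47), its angle unchanged since release. Handing in.

```bash
python3 -c "
from rig import bot
print(bot.hand_in())"
```

```text
the job is handed in; nothing more can be done
None
```

The square-footed blank stands upright between the vise jaws, clamped at an estimated 30 N (judged from the crank force), with the sleeve released and nothing else visibly moved; the job is handed in, and no verdict was returned.

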